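# Tip the long gauge bar out of its case and lay it on the bone-measuring board

## Robot

A 7-joint arm with a two-finger parallel gripper is mounted at the origin on the work surface. World frame = base frame: x ahead of the robot, y to its left, z up, the work surface at z = 0. Lengths are in m, angles in rad, forces in N, time in s.
With the tool pointing down it reaches from about 0.35 to 0.9 m from the base axis. Payload 7.2 kg.
Tool frame: the origin (TCP) lies at the very end of the fingers, on their centre line; the grasp point (between the pads) lies 19 mm behind it; z points along the fingers, y is the line along which they close (so a half turn about z gives the same grasp; the last joint's range is limited). The gripper opens to 85 mm and grips with 20 to 120 N. Pads are 22 mm wide; open, the fingers measure 114 mm over their backs; the gripper's body (76 mm by 85 mm) begins 54 mm behind the grasp point. The pads swing forward as they close: fully open they stand 13 mm farther back than shut.
Start: joints at [1.042, 0.411, -0.013, 1.596, 0.006, 1.134, -0.082], TCP at [0.278, -0.56, 0.205] pointing down, gripper open.
Joint ranges: [-2.95, 2.95], [-0.29, 1.99], [-1.47, 1.44], [0.14, 2.54], [-1.03, 4.17], [0.13, 1.85], [-2.86, 2.86]. Speed limits (rad/s): [2.39, 2.39, 3.01, 3.01, 3.14, 3.14, 3.14].

## Interface

Orientations are given as a 3x3 rotation matrix whose columns are the frame's x, y, z axes.
In Python, from station import ctrl gives the robot as it stands.
- The arm moves only by the tool jog_arm, never from a script. Its argument "targets" is a list that holds one entry, the list of rows, each a list of 7 numbers: the turn, a rotation vector about the tool's x, y, z in rad, then the shift along the tool's x, y, z in m, then the closure, from 0 (fully open) to 1 (shut). In form: [[[wx, wy, wz, tx, ty, tz, gripper], ...]]. A call has 1 to 12 rows; each row shifts and turns the commanded pose from where the row before left it, along the tool's axes as they then stand; what a row does not reach is not made up. A row lasts 1/8 s, in which the tool goes at most 62.5 mm and 10.7 degrees, less where a joint would pass 70% of its speed; a pose out of reach is approached as far as the arm can. A call with a gripper value outside its range is refused whole. The fingers move at their own pace and stop on an object; the grip force is fixed at half the most. Time passes only in rows, so rows that do not move let the fingers close. It gives the time, the measured TCP pose, the force, the opening and the grip force at its end, in the units of the state.
- ctrl.get_state(): the state, without advancing time (a new reading comes with each control period).
- ctrl.camera(name): name is "scene" or "top" or "wrist"; returns (picture, depth): 420x560x3 uint8, red, green, blue; 420x560 float32, m along the optical axis (not along the pixel's ray), 0 where there is no reading.
- ctrl.camera_params(name): a dict with "fx", "fy", "cx", "cy" (pixels), "eye" and "rotation" of the camera in the world. Camera axes: x right, y down, z forward; pixel columns grow to the right and rows downward; lengths in m; the calibration is good to about 2 mm. A picture is of the moment at which its call begins: read the wrist's pose just before it. camera_params takes no time and is no camera call; for the wrist camera it gives the pose at the moment of the call.
- ctrl.sign_off(): hands the job in; it is judged then, once.
The state is a dict: "clock": time; "q": joint angles; "qvel": joint speeds; "tau": joint torques, N m; "eef_pos": TCP position; "orientation": TCP orientation; "contact_force": force on the tool from outside, world axes, zero at the start; "moment": the same for the moment, N m; "opening": opening from 0.0 (shut) to 1.0 (fully open); "gripper_force": force on a finger pad.
Only numpy, scipy, OpenCV 4.12 (cv2) and the standard library are available. Lean on these libraries where they do the work, as an engineer would, in place of code of your own. Each camera call takes 0.05 s, during which the arm holds its last target. There are 200 camera calls.

## Task

The bone-measuring board is due for its check. Take the long gauge bar, which lies flush in its fitted wooden case, by pressing down its end at the thumb notch until the bar tips over and its other end stands up out of the pocket; then grip the raised end, lift the bar out and set it down, without dropping it, flat and lengthwise near the middle of the bed of the measuring board, between the two uprights. Leave the short bar in its pocket, and the calliper, bones, tumbler and brush where they are.

Things in the scene. Friction and masses are not known exactly. Their poses are not given: they have to be found in the camera images.
- case: Fixed dark wooden case, 195 mm long (own x -100 to +95), 150 wide (own y -80 to +70), 64 high; origin on its underside at table level, z up. Its -x end faces the robot within about 35 degrees. Two pockets open upwards: the long one (x -76 to +71.5, y +2 to +52) holds the long bar, the short one (x -51.5 to +51.5, y -66 to -22) the short bar, both flush with the case's top.
- pivot (a point): Middle of the edge at case x -3.5, y +27, z 40 mm where the long pocket's floor ends: from here to the +x end the floor is 40 mm above the table, from here to the -x end there is a well whose bottom is 6 mm above the table. The long bar pivots on this edge.
- notch (a point): Middle of the thumb notch, at case x -88, y +27, z 52 mm: over the long pocket's whole width the case's -x end wall (x -100 to -76) is cut down from 64 to 52 mm. It marks the end of the bar that is to be pressed.
- bar: Long gauge bar: plain aluminium block 140 (own x) x 46 (y) x 24 mm (z), 0.3 to 0.55 kg, loose; origin at the centre of its underside, x along the case's x. Pressed down near its -x end (a few N, 20 to 25 mm deep) it tips, passes its balance at about 16 degrees and stays leaning at 25 to 32 degrees, -x end in the well, +x end clear above the case's top.
- bar_center (a point): Centre of the long bar (12 mm above its underside).
- short_bar: Short gauge bar, 100 x 40 x 24 mm, same aluminium, lying flush in the short pocket; origin at the centre of its underside. To be left alone.
- board: Fixed wooden measuring board, 300 mm long (own x), 110 mm wide (y); origin at the centre of its underside, z up. The flat bed is 20 mm above the table. At each end stands an upright across the bed, 18 mm thick, its top 70 mm above the table (one has a small brass knob on top, up to 82 mm); the bed between their inner faces runs from x = -127 to +127.
- calliper: Steel sliding calliper, 200 x 50 x 10 mm, lying between case and board; origin under its middle. Bystander.
- vertebra: Brown vertebra, about 75 x 70 x 26 mm, on the table; origin under its round body. Bystander.
- bone: Brown long bone, about 200 x 46 x 26 mm, on the right of the table; origin under its middle. Bystander.
- tumbler: Glass tumbler, 66 mm across, 100 mm high, on the left of the table; origin at the centre of its underside. Bystander.
- brush: Wooden-handled brush, 180 mm long, on the left of the table. Bystander.
Mind the look-alikes: they are no part of the job. There is more than one size of the case; the job needs the larger.

How it is judged:
By the outcome, as a careful person would: the job done as asked, in the order asked, and still so for the second after the job is handed in, with the robot touching nothing.
It also fails if it takes over 50 s, if anything falls off the work surface, if the arm or the gripper's body presses on something with over 40 N, if the wrist force passes 120 N, or if a joint passes its speed limit or range.

## Working session

There is one attempt and no reset: what is moved stays moved. The work goes in short steps, Python scripts to look and compute and a tool call to move; the robot and the scene stay as the last step left them, time stands still between calls to the robot, and variables do not carry over. Pictures are saved under pics/ and viewed, at most 10 in all, crops included, and the job is handed in when it is done.

Besides the shell and the picture viewer there is one more tool, called after "Call:" as a command line: name --argument value ..., lists and objects as JSON in quotes. jog_arm: Moves the arm, as the interface text tells. Its arguments: {"type":"object","properties":{"targets":{"type":"array","items":{"type":"array","items":{"type":"array","items":{"type":"number"}}}}},"required":["targets"]}

```bash
ls; mkdir -p pics; python3 - <<'E'
from station import ctrl
import cv2,numpy as np
for n in ("top","scene"):
    p,d=ctrl.camera(n); cv2.imwrite(f"pics/{n}0.png",p[:,:,::-1]); np.save(f"pics/{n}0.npy",d); np.save(f"pics/{n}0p.npy",p)
    print(n,ctrl.camera_params(n))
s=ctrl.get_state();print(s)
E
```

```text
pics
top {'fx': 476.1124643773721, 'fy': 476.1124643773721, 'cx': 276.48008544688025, 'cy': 214.8068560867153, 'eye': array([0.36908621, 0.00514424, 1.36012097]), 'rotation': array([[ 0.00840018, -0.98273178,  0.18484504],
       [-0.9999533 , -0.00737187,  0.00624966],
       [-0.00477909, -0.18488891, -0.98274781]])}
scene {'fx': 418.0708890037814, 'fy': 418.0708890037814, 'cx': 282.1836194207391, 'cy': 205.31538029320546, 'eye': array([ 1.30094069, -0.49505785,  0.83518795]), 'rotation': array([[ 0.58621601,  0.52558061, -0.61653533],
       [ 0.80987256, -0.40025552,  0.42883792],
       [-0.02138277, -0.7507067 , -0.6602895 ]])}
{'clock': 0.1, 'q': array([ 1.04183285,  0.41184499, -0.01272926,  1.59694056,  0.00561481,
        1.13430175, -0.0822092 ]), 'qvel': array([-0.00078744, -0.00142303,  0.0006142 , -0.00306211, -0.00111865,
        0.00156287,  0.00082672]), 'tau': array([ 2.40848422e-03, -6.01824903e+01,  6.83974419e-01, -3.00087190e+01,
        1.39511767e-02,  6.44893546e-03, -7.68231388e-06]), 'eef_pos': array([ 0.27765202, -0.55940928,  0.20382958]), 'orientation': array([[ 8.95696807e-01,  4.44664677e-01, -7.44797863e-04],
       [ 4.44665288e-01, -8.95695935e-01,  1.25444474e-03],
       [-1.09305153e-04, -1.45478790e-03, -9.99998936e-01]]), 'contact_force': array([ 0.04185048, -0.59271122,  0.37201709]), 'moment': array([-0.03187353, -0.00413868, -0.06467929]), 'gripper_force': 0.0, 'opening': 1.0024314562200456}
```

View pics/top0.png

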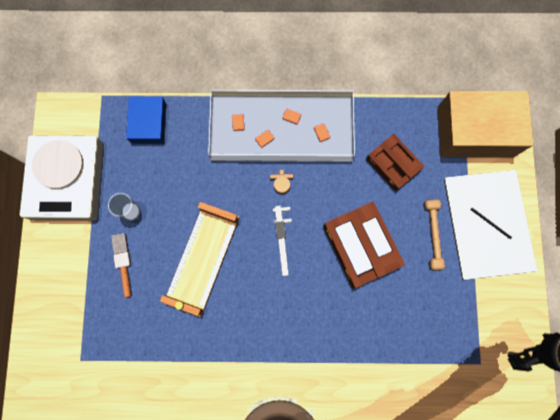

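View pics/scene0.png

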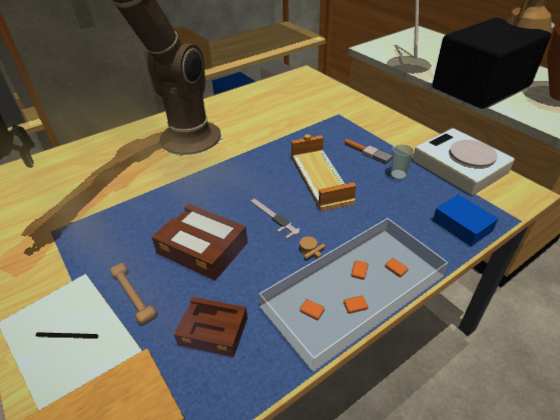

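The top view shows the large case at (364,245), with the long bar at (354,248) and the short bar at (377,237). The board is at (203,258), its knob at (180,305), and the calliper at (282,240).

Look-alikes: the small empty case at (395,162), the short bar at (377,237), the white paper at (490,225) and the blue box at (146,118). I choose the long bar at (354,248) in the larger case.

```bash
cat > h.py <<'E'
import numpy as np,cv2
from station import ctrl
def ray(P,uv,z):
    uv=np.atleast_2d(np.float64(uv)); R=np.array(P["rotation"]);e=np.array(P["eye"])
    d=np.c_[(uv[:,0]-P["cx"])/P["fx"],(uv[:,1]-P["cy"])/P["fy"],np.ones(len(uv))]@R.T
    return e+d*((z-e[2])/d[:,2])[:,None]
def world(P,d,uv):
    uv=np.atleast_2d(uv).astype(int);z=d[uv[:,1],uv[:,0]]
    c=np.c_[(uv[:,0]-P["cx"])/P["fx"]*z,(uv[:,1]-P["cy"])/P["fy"]*z,z]
    return c@np.array(P["rotation"]).T+P["eye"]
def rect(xy):
    (c,(w,h),a)=cv2.minAreaRect(np.float32(xy)*1000)
    if w<h: w,h,a=h,w,a+90
    return np.round(c,1),round(w,1),round(h,1),round((a+90)%180-90,1)
E
python3 - <<'E'
from h import *
im=np.load("pics/top0p.npy");d=np.load("pics/top0.npy");P=ctrl.camera_params("top")
hsv=cv2.cvtColor(im,cv2.COLOR_RGB2HSV)
def blobs(m,roi,z,minA,name):
    k=np.zeros_like(m);x0,y0,x1,y1=roi;k[y0:y1,x0:x1]=m[y0:y1,x0:x1]
    for c in cv2.findContours(k,cv2.RETR_EXTERNAL,cv2.CHAIN_APPROX_NONE)[0]:
        if cv2.contourArea(c)<minA: continue
        uv=c[:,0,:];f=np.zeros_like(m);cv2.drawContours(f,[c],-1,255,-1)
        f=cv2.erode(f,np.ones((5,5)));v,u=np.nonzero(f)
        W=world(P,d,np.c_[u,v]) if len(u) else np.zeros((1,3))
        print(name,uv.mean(0),rect(ray(P,uv,z)[:,:2]),"z med",np.median(W[:,2]))
white=((hsv[...,1]<40)&(hsv[...,2]>170)).astype(np.uint8)*255
blobs(white,(315,195,410,295),.064,100,"bar")
# heights map via depth
v,u=np.mgrid[0:420,0:560];W=world(P,d,np.c_[u.ravel(),v.ravel()]).reshape(420,560,3)
hi=((W[...,2]>.055)&(W[...,2]<.08)).astype(np.uint8)*255
blobs(hi,(315,195,410,295),.064,400,"case")
hi2=((W[...,2]>.012)&(W[...,2]<.09)).astype(np.uint8)*255
blobs(hi2,(155,195,245,320),.02,400,"board-all")
up=((W[...,2]>.045)&(W[...,2]<.1)).astype(np.uint8)*255
blobs(up,(155,195,245,320),.07,30,"upright")
bed=((W[...,2]>.012)&(W[...,2]<.03)).astype(np.uint8)*255
blobs(bed,(155,195,245,320),.02,300,"bed")
cal=((W[...,2]>.005)&(W[...,2]<.03)).astype(np.uint8)*255
blobs(cal,(265,200,300,285),.01,50,"cal")
tum=((W[...,2]>.05)).astype(np.uint8)*255
blobs(tum,(100,185,150,230),.1,50,"tum")
cv2.imwrite("pics/crop.png",cv2.resize(im[190:300,310:425,::-1],None,fx=5,fy=5,interpolation=cv2.INTER_CUBIC))
E
```

```text
bar [353.60833333 247.90833333] (array([ 524.2, -197.4]), 141.7, 46.6, 24.7) z med 0.06544747953798125
bar [376.69662921 236.79775281] (array([ 554. , -262.6]), 101.4, 40.1, 25.1) z med 0.06532224195369851
case [363.8458498  246.59288538] (array([ 535.5, -226.3]), 195.6, 152.8, 24.4) z med 0.06523275601744039
board-all [200.37366548 259.33451957] (array([496.9, 228.3]), 302.8, 123.1, -19.6) z med 0.022576730567093417
upright [180.48863636 304.65909091] (array([365.6, 267.6]), 113.6, 21.2, 70.3) z med 0.07246315149546878
upright [217.46428571 211.41666667] (array([620.3, 177.2]), 113.0, 21.4, 70.6) z med 0.07185277200416451
bed [203.13818182 261.17818182] (array([493.8, 223.4]), 298.7, 111.5, -19.6) z med 0.022165823448573208
cal [281.96666667 233.3037037 ] (array([555.6,  -2.3]), 211.0, 58.5, 3.9) z med 0.010737098029574343
tum [121.71232877 205.43835616] (array([628.2, 432.3]), 77.9, 63.9, 47.6) z med 0.053257639717350425
```

View pics/crop.png

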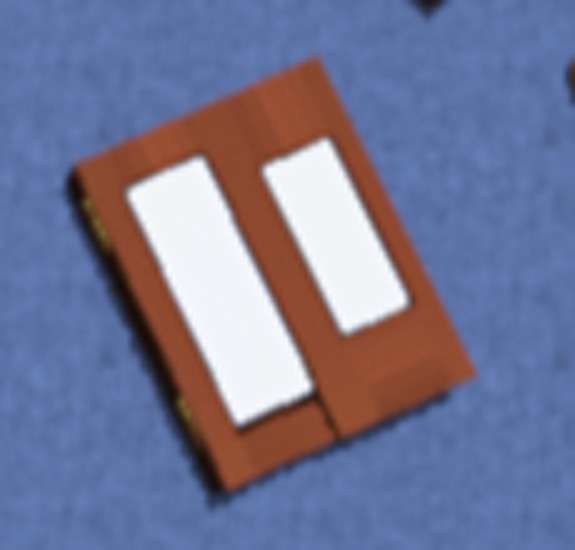

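The crop shows the long bar on the left with the thumb notch at its lower end, around crop (285,435). Its length is 141.7 mm against the true 140, and its top is at about 64 mm, so the choice holds. The case yaw is 24.7° and its origin is about (536,-221) mm. I press at case x of about -60.

Call:
jog_arm --targets '[[[0,0,0.03,0.0395,-0.0283,0,1],[0,0,0,0.0395,-0.0283,0,1],[0,0,0,0.0395,-0.0283,0,1],[0,0,0,0.0395,-0.0283,0,1],[0,0,0,0.0395,-0.0283,0,1],[0,0,0,0.0395,-0.0283,0.02,1],[0,0,0,0.0395,-0.0283,0.03,1],[0,0,0,0.0395,-0.0283,0.03,1],[0,0,0,0,0,0.03,1],[0,0,0,0,0,0,1]]]'

```text
clock: 1.35
eef_pos: [0.4675, -0.2203, 0.0925]
orientation: [[0.908, 0.419, -0.005], [0.419, -0.908, 0.002], [-0.004, -0.004, -1.0]]
contact_force: [0.3, -0.5, 0.3]
opening: 0.001
gripper_force: 0.0
```

```bash
cat >> h.py <<'E'
from scipy.spatial.transform import Rotation as Ro
def goto(p,yaw,pitch=0):
    """delta (tool axes) to tcp p, tool x at yaw (deg); pitch: turn about tool y (deg)"""
    s=ctrl.get_state();R=s["orientation"];c,n=np.cos(np.radians(yaw)),np.sin(np.radians(yaw))
    T=np.array([[c,n,0],[n,-c,0],[0,0,-1]])@Ro.from_euler('y',pitch,degrees=True).as_matrix()
    print("t",s["clock"],"p",s["eef_pos"].round(4),"F",s["contact_force"].round(1),"op",s["opening"],s["gripper_force"])
    print("shift in present tool axes",(R.T@(np.array(p)-s["eef_pos"])).round(4),"in target axes",(T.T@(np.array(p)-s["eef_pos"])).round(4),"rotvec",Ro.from_matrix(R.T@T).as_rotvec().round(4))
E
python3 -c "
from h import *
goto([.470,-.222,.070],24.7)"
```

```text
t 1.35 p [ 0.4675 -0.2203  0.0925] F [ 0.3 -0.5  0.3] op 0.0008632672687913549 0.0
shift in present tool axes [0.0017 0.0026 0.0225] in target axes [0.0016 0.0026 0.0225] rotvec [-0.0037  0.0035  0.0009]
```

Call:
jog_arm --targets '[[[0,0,0,0.002,0.0025,0.012,1],[0,0,0,0,0,0.01,1],[0,0,0,0,0,0.004,1],[0,0,0,0,0,0.004,1],[0,0,0,0,0,0.004,1],[0,0,0,0,0,0.004,1],[0,0,0,0,0,0.003,1],[0,0,0,0,0,0,1]]]'

```text
clock: 2.35
eef_pos: [0.472, -0.2228, 0.0534]
orientation: [[0.909, 0.418, -0.0], [0.418, -0.909, 0.0], [-0.0, -0.0, -1.0]]
contact_force: [-0.0, 0.1, -0.2]
opening: -0.005
gripper_force: 0.0
```

Call:
jog_arm --targets '[[[0,0,0,0,0,0.004,1],[0,0,0,0,0,0.004,1],[0,0,0,0,0,0.003,1],[0,0,0,0,0,0.002,1],[0,0,0,0,0,0,1]]]'

```text
clock: 2.98
eef_pos: [0.472, -0.2228, 0.0404]
orientation: [[0.909, 0.418, -0.0], [0.418, -0.909, 0.0], [-0.0, -0.0, -1.0]]
contact_force: [-0.4, -0.0, 0.4]
opening: -0.001
gripper_force: 0.0
```

```bash
python3 - <<'E'
from h import *
goto([.472,-.223,.04],24.7)
p,d=ctrl.camera("scene");cv2.imwrite("pics/s1.png",cv2.resize(p[170:310,110:290,::-1],None,fx=4,fy=4,interpolation=cv2.INTER_CUBIC))
E
```

```text
t 2.975 p [ 0.472  -0.2228  0.0404] F [-0.4 -0.   0.4] op -0.0006077073445618702 0.0
shift in present tool axes [-0.0001  0.0002  0.0004] in target axes [-0.0001  0.0002  0.0004] rotvec [-0.0002  0.0002 -0.0003]
```

View pics/s1.png

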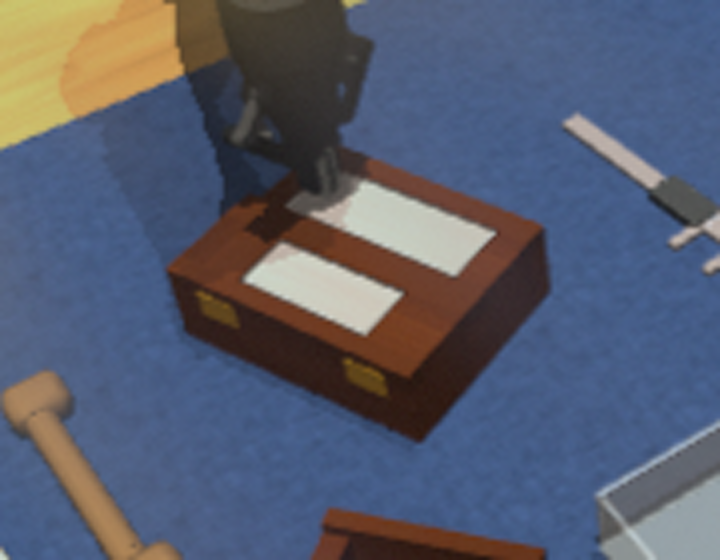

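The crop shows the bar still flush (raised end at crop (475,255)) with the fingertip apparently over it at (325,195). The commanded height of 40 mm doesn't agree with that, so I'll check the numbers.

```bash
python3 - <<'E'
from h import *
for n in("scene","top"):
    p,d=ctrl.camera(n);P=ctrl.camera_params(n)
    s=ctrl.get_state();R=np.array(P["rotation"])
    for z in(.0404,.064,.1):
        c=R.T@(np.array([.472,-.2228,z])-P["eye"]);print(n,"proj tcp",z,(P["fx"]*c[0]/c[2]+P["cx"]).round(1),(P["fy"]*c[1]/c[2]+P["cy"]).round(1))
    if n=="scene":
        for uv in [(191,212),(191,216),(191,218),(192,220),(195,205),(188,222),(210,222),(225,230),(228,234)]: print(uv,world(P,d,uv).round(4)[0],p[uv[1],uv[0]])
    np.save(f"pics/{n}1.npy",d)
    if n=="top":
        for x in range(-70,71,20):
            w=np.array([.5242,-.1974,.064])+x/1000*np.array([.909,.418,0]);c=R.T@(w-P["eye"]);uv=(round(P["fx"]*c[0]/c[2]+P["cx"]),round(P["fy"]*c[1]/c[2]+P["cy"]));print(x,uv,world(P,d,uv).round(4)[0])
E
```

```text
scene proj tcp 0.0404 192.1 224.2
scene proj tcp 0.064 190.6 217.9
scene proj tcp 0.1 188.4 208.0
(191, 212) [ 0.4844 -0.2224  0.0945] [62 62 60]
(191, 216) [ 0.4824 -0.2241  0.0795] [72 70 68]
(191, 218) [ 0.4831 -0.2256  0.0736] [75 74 70]
(192, 220) [ 0.4822 -0.2238  0.0645] [88 83 79]
(195, 205) [ 0.3616 -0.1643  0.0025] [61 70 92]
(188, 222) [ 0.4863 -0.2371  0.0678] [115 108 101]
(210, 222) [ 0.518  -0.1883  0.0638] [197 201 189]
(225, 230) [ 0.5703 -0.1719  0.065 ] [196 197 186]
(228, 234) [ 0.5866 -0.1725  0.0636] [117  88  79]
top proj tcp 0.0404 361.6 267.2
top proj tcp 0.064 363.1 266.5
top proj tcp 0.1 365.5 265.4
-70 (365, 271) [ 0.4476 -0.1963  0.2384]
-50 (361, 264) [ 0.4618 -0.183   0.2633]
-30 (358, 257) [ 0.4826 -0.1844  0.2159]
-10 (355, 251) [ 0.5136 -0.2011  0.0677]
10 (352, 244) [ 0.5335 -0.1944  0.0611]
30 (349, 237) [ 0.5521 -0.1858  0.066 ]
50 (345, 231) [ 0.5688 -0.1753  0.0648]
70 (342, 224) [ 0.5913 -0.1698  0.0468]
```

```bash
python3 - <<'E'
from h import *
s=ctrl.get_state();print(s["clock"],s["tau"].round(2),s["q"].round(4),s["moment"],s["contact_force"],s["eef_pos"])
p,d=ctrl.camera("wrist");P=ctrl.camera_params("wrist");print(P["eye"],P["rotation"].round(2))
q,_=ctrl.camera("scene")
a=cv2.resize(q[190:250,150:250,::-1],(800,480),interpolation=cv2.INTER_CUBIC)[:, :400]
cv2.imwrite("pics/w1.png",np.hstack([cv2.resize(p[:,:,::-1],(400,480)),a]));np.save("pics/w1.npy",d)
s=ctrl.get_state();print(s["clock"],s["contact_force"],s["eef_pos"])
E
```

```text
3.125 [-1.000e-02 -5.397e+01 -1.390e+00 -2.126e+01  1.000e-02  0.000e+00
 -0.000e+00] [ 0.4869  0.4536 -0.1751  1.9915  0.118   0.7058 -0.9008] [-0.04124922 -0.01375956  0.00437268] [ 0.68068487  0.08466833 -0.16193315] [ 0.47215218 -0.22291387  0.040679  ]
[ 0.54823022 -0.18799761  0.20969119] [[ 0.42 -0.86 -0.29]
 [-0.91 -0.39 -0.13]
 [ 0.    0.32 -0.95]]
3.225 [-0.6474618  -0.89621583  0.16592323] [ 0.47216669 -0.22291986  0.04071427]
```

View pics/w1.png

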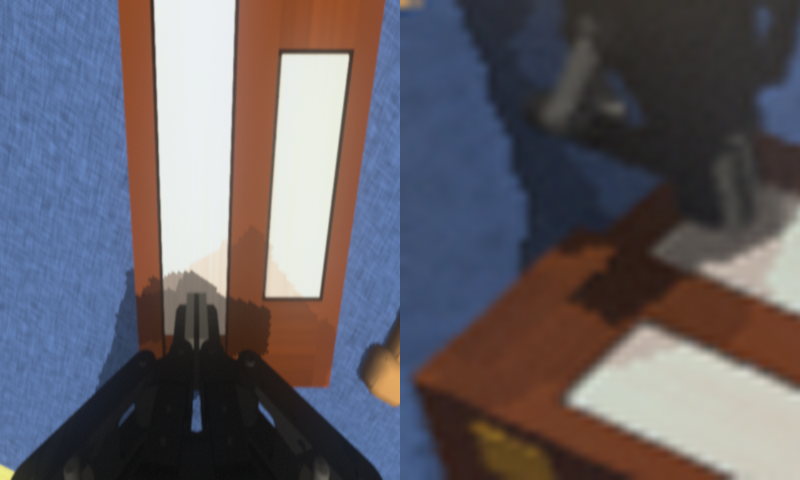

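```bash
python3 - <<'E'
from h import *
P=ctrl.camera_params("wrist");d=np.load("pics/w1.npy")
for uv in [(270,50),(270,150),(410,100),(410,220),(340,200),(100,50),(275,265)]: print(uv,world(P,d,uv).round(4)[0])
# scene/top depth on arm vs wrist: table far away check
d=np.load("pics/scene0.npy");P=ctrl.camera_params("scene")
for uv in [(250,160),(130,330),(60,280),(230,210),(200,222)]: print("scene",uv,world(P,d,uv).round(4)[0])
E
```

```text
(270, 50) [ 0.5657 -0.1779  0.0646]
(270, 150) [ 0.5279 -0.195   0.0636]
(410, 100) [ 0.5732 -0.2415  0.0647]
(410, 220) [ 0.5255 -0.2721  0.0644]
(340, 200) [ 0.5201 -0.2358  0.0638]
(100, 50) [ 0.5309 -0.0807  0.0006]
(275, 265) [ 0.4824 -0.2184  0.0792]
scene (250, 160) [ 0.2591  0.0992 -0.0017]
scene (130, 330) [ 0.6588 -0.4811 -0.0009]
scene (60, 280) [ 4.108e-01 -5.730e-01 -3.000e-04]
scene (230, 210) [ 0.4459 -0.0909  0.0024]
scene (200, 222) [ 0.5006 -0.2094  0.0627]
```

```bash
python3 - <<'E'
from h import *
P=ctrl.camera_params("wrist");d=np.load("pics/w1.npy")
ex=np.array([.909,.418]);o=np.array([.5357,-.2207])
for v in range(246,300,4): 
    w=world(P,d,(268,v))[0]; print(v,w.round(4),"case x",round((w[:2]-o)@ex*1000,1))
P=ctrl.camera_params("scene");d=np.load("pics/scene1.npy")
for v in range(204,228,2):
    w=world(P,d,(191,v))[0]; print(v,w.round(4),"case x",round((w[:2]-o)@ex*1000,1))
E
```

```text
246 [ 0.4829 -0.2142  0.0634] case x -45.3
250 [ 0.4813 -0.2149  0.0645] case x -47.0
254 [ 0.4788 -0.216   0.0636] case x -49.7
258 [ 0.4812 -0.2152  0.0727] case x -47.3
262 [ 0.4811 -0.2153  0.0766] case x -47.3
266 [ 0.4816 -0.2152  0.0813] case x -46.8
270 [ 0.4809 -0.2155  0.0836] case x -47.6
274 [ 0.4812 -0.2155  0.0874] case x -47.4
278 [ 0.4816 -0.2154  0.0915] case x -47.0
282 [ 0.4817 -0.2154  0.0948] case x -46.8
286 [ 0.4815 -0.2156  0.0974] case x -47.1
290 [ 0.4818 -0.2155  0.1008] case x -46.8
294 [ 0.4819 -0.2155  0.1037] case x -46.7
298 [ 0.4808 -0.216   0.1046] case x -47.9
204 [ 0.4825 -0.217   0.1185] case x -46.8
206 [ 0.4756 -0.2158  0.106 ] case x -52.6
208 [ 0.4847 -0.2201  0.1077] case x -46.1
210 [ 0.4848 -0.2213  0.1013] case x -46.5
212 [ 0.4844 -0.2224  0.0945] case x -47.3
214 [ 0.4823 -0.2229  0.0861] case x -49.4
216 [ 0.4824 -0.2241  0.0795] case x -49.9
218 [ 0.4831 -0.2256  0.0736] case x -49.8
220 [ 0.4794 -0.2255  0.0633] case x -53.2
222 [ 0.4871 -0.2293  0.0639] case x -47.8
224 [ 0.499  -0.2344  0.0686] case x -39.1
226 [ 0.5022 -0.2367  0.065 ] case x -37.1
```

The arm pose agrees with the wrist depth, since the case top reads 64 mm. The visible fingertips, however, end at about 65–70 mm, so the physical tip sits roughly 25 mm behind the reported TCP. I'll keep descending in small steps and watch the force.

Call:
jog_arm --targets '[[[0,0,0,0,0,0.002,1],[0,0,0,0,0,0.002,1],[0,0,0,0,0,0,1]]]'

```text
clock: 3.6
eef_pos: [0.472, -0.2228, 0.0364]
orientation: [[0.909, 0.418, -0.0], [0.418, -0.909, 0.0], [-0.0, -0.0, -1.0]]
contact_force: [-0.2, 0.3, -0.2]
opening: 0.002
gripper_force: 0.2
```

Call:
jog_arm --targets '[[[0,0,0,0,0,0.003,1],[0,0,0,0,0,0.003,1],[0,0,0,0,0,0,1]]]'

```text
clock: 3.98
eef_pos: [0.4719, -0.2227, 0.0302]
orientation: [[0.909, 0.418, -0.0], [0.418, -0.909, 0.0], [-0.0, -0.0, -1.0]]
contact_force: [0.6, 0.0, -0.1]
opening: -0.003
gripper_force: 0.0
```

```bash
cat > probe.py <<'E'
from h import *
ex=np.array([.909,.418]);ey=np.array([-.418,.909]);o=np.array([.5357,-.2207])
P=ctrl.camera_params("wrist");p,d=ctrl.camera("wrist")
v,u=np.mgrid[0:420,0:560];W=world(P,d,np.c_[u.ravel(),v.ravel()])
ok=d.ravel()>0;W=W[ok];C=np.c_[(W[:,:2]-o)@ex,(W[:,:2]-o)@ey,W[:,2]]*1000
m=(abs(C[:,1]-27)<15)&(C[:,2]<130)
for x in range(-70,100,10):
    k=m&(abs(C[:,0]-x)<2.5)
    if k.sum()>5: print(x,k.sum(),np.percentile(C[k,2],[5,50,95]).round(1))
print({k:np.round(v,2) for k,v in ctrl.get_state().items() if k in("eef_pos","contact_force","clock")})
E
python3 probe.py
```

```text
-70 73 [ 93.4 102.2 110.2]
-60 251 [ 52.7 102.3 106. ]
-50 2115 [ 54.6  79.9 120.7]
-40 1989 [ 56.5 124.8 129.5]
-30 569 [58.3 59.2 60.1]
-20 625 [60.3 61.4 62.4]
-10 694 [62.5 63.5 64.5]
0 784 [64.5 65.6 66.7]
10 867 [66.6 67.8 68.8]
20 983 [68.8 69.9 71. ]
30 1106 [70.9 72.  73.2]
40 1296 [72.9 74.2 75.4]
50 1494 [75.1 76.4 77.7]
{'clock': np.float64(4.03), 'eef_pos': array([ 0.47, -0.22,  0.03]), 'contact_force': array([0.47, 0.62, 0.78])}
```

Now it's tipping: the slope is about 12° and the tip contact is at z of about 55 mm, so the offset is about 25 mm. I'll continue past balance.

Call:
jog_arm --targets '[[[0,0,0,0,0,0.003,1],[0,0,0,0,0,0.003,1],[0,0,0,0,0,0.003,1],[0,0,0,0,0,0,1],[0,0,0,0,0,0,1]]]'

```text
clock: 4.65
eef_pos: [0.4721, -0.2229, 0.0216]
orientation: [[0.909, 0.418, -0.0], [0.418, -0.909, 0.0], [-0.0, -0.0, -1.0]]
contact_force: [0.7, 0.1, -0.8]
opening: -0.001
gripper_force: 0.0
```

```bash
python3 probe.py
```

```text
-70 69 [ 84.5  93.1 101.8]
-60 361 [35.2 85.6 97.2]
-50 2340 [ 41.6  75.8 126.5]
-40 3885 [ 48.  121.5 129.3]
-30 473 [52.3 53.8 55.5]
-20 593 [58.1 59.7 61.2]
-10 711 [63.9 65.6 67.2]
0 875 [69.8 71.4 73. ]
10 1096 [75.6 77.2 78.8]
20 1362 [81.4 83.1 84.7]
30 1807 [87.2 88.9 90.8]
40 2446 [93.  94.8 96.6]
50 1242 [83.1 87.1 90.8]
{'clock': np.float64(4.7), 'eef_pos': array([ 0.47, -0.22,  0.02]), 'contact_force': array([-0.08,  1.17,  0.42])}
```

The bar now leans at 30°, with its raised end's top at about 95 mm. Next I back off upward and measure the real fingertip position, shut and part open, with the wrist depth.

Call:
jog_arm --targets '[[[0,0,0,0,0,-0.02,1],[0,0,0,0,0,-0.05,1],[0,0,0,0,0,-0.05,1],[0,0,0,0,0,0,1]]]'

```text
clock: 5.2
eef_pos: [0.4746, -0.2239, 0.1457]
orientation: [[0.909, 0.417, 0.007], [0.417, -0.909, -0.003], [0.005, 0.006, -1.0]]
contact_force: [-0.4, 0.4, -0.3]
opening: 0.001
gripper_force: 0.0
```

```bash
cat > tip.py <<'E'
from h import *
s=ctrl.get_state();P=ctrl.camera_params("wrist");p,d=ctrl.camera("wrist")
v,u=np.mgrid[0:420,0:560];W=world(P,d,np.c_[u.ravel(),v.ravel()])[d.ravel()>0]
T=(W-s["eef_pos"])@s["orientation"]*1000
print("opening",s["opening"],s["eef_pos"].round(4))
for lo in range(-60,60,6):
    k=(T[:,1]>=lo)&(T[:,1]<lo+6)&(abs(T[:,0])<20)&(T[:,2]<10)&(T[:,2]>-90)&(W[:,2]>.09)
    if k.sum()>8: print("y",lo,k.sum(),"tip z",np.percentile(T[k,2],[50,97,100]).round(1),"x",np.percentile(T[k,0],[5,95]).round(1))
ex=np.array([.909,.418]);ey=np.array([-.418,.909]);o=np.array([.5357,-.2207])
C=np.c_[(W[:,:2]-o)@ex,(W[:,:2]-o)@ey,W[:,2]]*1000
k=(C[:,2]>72)&(C[:,2]<105)&(C[:,0]>5)&(C[:,0]<80)&(abs(C[:,1]-27)<40)
if k.sum()>50:
  A=C[k];print("raised end: x",np.percentile(A[:,0],[1,99]),"y",np.percentile(A[:,1],[1,99]).round(1));
  B=A[A[:,0]<44];print("top fit slope/intercept",np.polyfit(B[:,0],B[:,2],1).round(3)); c=np.polyfit(B[:,0],B[:,1],1);print(c.round(3))
  E=[(x,np.percentile(A[abs(A[:,0]-x)<3,1],[2,98]).round(1)) for x in (10,20,30,40)];print(E)
E
python3 tip.py
```

```text
opening 0.0008473344041547162 [ 0.4746 -0.2239  0.1457]
y -48 17 tip z [-89.4 -87.1 -86.6] x [11.6 13.2]
y -42 337 tip z [-86.1 -81.2 -79.5] x [-7.5 13.2]
y -36 1011 tip z [-84.1 -76.4 -73. ] x [-7.6 13.1]
y -30 1502 tip z [-83.6 -73.9 -70.7] x [-7.8 13.9]
y -24 890 tip z [-81.4 -70.5 -68.6] x [-1.8 13. ]
y -18 485 tip z [-73.9 -40.  -34.9] x [ 7. 13.]
y -12 1022 tip z [-72.  -35.4 -31.6] x [ 7.1 14. ]
y -6 1480 tip z [-64.7 -34.5 -30.3] x [-7.4 12.9]
y 0 1509 tip z [-64.5 -34.3 -30.2] x [-7.4 12.9]
y 6 1020 tip z [-71.7 -35.7 -30.8] x [ 7.1 13.9]
y 12 468 tip z [-74.3 -40.5 -34.1] x [ 7. 13.]
y 18 912 tip z [-81.4 -70.9 -68.1] x [-2.5 12.8]
y 24 1494 tip z [-83.7 -74.  -70.8] x [-7.9 13.8]
y 30 1010 tip z [-84.1 -76.3 -73.1] x [-7.6 13. ]
y 36 321 tip z [-86.4 -81.8 -80. ] x [-7.5 13.1]
y 42 14 tip z [-89.5 -87.9 -87.7] x [12. 13.]
raised end: x [ 5.430197   55.16439773] y [ 3.4 48.2]
top fit slope/intercept [ 0.583 71.555]
[-2.0000e-03  2.5866e+01]
[(10, array([ 3.8, 47.7])), (20, array([ 3.8, 47.7])), (30, array([ 3.8, 47.8])), (40, array([ 3.7, 47.6]))]
```

Call:
jog_arm --targets '[[[0,0,0,0,0,0,0.3],[0,0,0,0,0,0,0.3],[0,0,0,0,0,0,0.3],[0,0,0,0,0,0,0.3]]]'

```text
clock: 5.75
eef_pos: [0.4719, -0.2228, 0.1411]
orientation: [[0.909, 0.418, -0.001], [0.418, -0.909, 0.0], [-0.001, -0.001, -1.0]]
contact_force: [-0.3, 0.2, -0.7]
opening: 0.701
gripper_force: 0.0
```

```bash
python3 tip.py
```

```text
opening 0.7005993943817971 [ 0.4719 -0.2228  0.1411]
y -60 806 tip z [-87.6 -78.  -76.1] x [-7.1 14.2]
y -54 1629 tip z [-86.6 -76.2 -72.6] x [-8.9 13. ]
y -48 1197 tip z [-84.2 -49.3 -39.6] x [-5.   9.1]
y -42 958 tip z [-77.7 -40.7 -36.1] x [ 1.4 14. ]
y -36 1956 tip z [-66.1 -36.3 -31.5] x [-6.1 13. ]
y -30 580 tip z [-59.9 -34.6 -31.9] x [-8.4 12.8]
y 24 1071 tip z [-56.7 -33.5 -31.1] x [-9.  12.7]
y 30 1504 tip z [-69.  -39.2 -33.9] x [ 2.2 13.1]
y 36 976 tip z [-78.2 -41.3 -35.8] x [-0.6 14. ]
y 42 1163 tip z [-84.3 -50.9 -40.2] x [-5.1  8.3]
y 48 1632 tip z [-86.6 -76.3 -73.2] x [-9.1 13. ]
y 54 778 tip z [-87.7 -77.9 -76.3] x [-7.4 14.1]
raised end: x [ 5.57939166 55.10249398] y [ 3.3 48.2]
top fit slope/intercept [ 0.582 71.56 ]
[-3.0000e-03  2.5865e+01]
[(10, array([ 3.9, 47.7])), (20, array([ 3.9, 47.8])), (30, array([ 3.8, 47.7])), (40, array([ 3.8, 47.9]))]
```

The real tip is about 25–30 mm behind the reported TCP, and I'll use 26. The bar's y centre is at case 25.8, its slope is 30.2° and it is 44–46 mm wide, all of which agree with the description. Next is the approach pose, with the tool pitched 30° to stand square to the bar.

```bash
python3 -c "
from h import *
goto([.5474,-.1868,.1123],24.7,30)"
```

```text
t 5.8 p [ 0.472  -0.2228  0.1412] F [-0.3 -0.   0.4] op 0.7033207326144035 0.0
shift in present tool axes [ 0.0836 -0.0012  0.0289] in target axes [ 0.0579 -0.0012  0.0668] rotvec [-4.00e-04  5.24e-01 -3.00e-04]
```

Call:
jog_arm --targets '[[[0,0,0,0.028,0,0.01,0.3],[0,0,0,0.028,0,0.01,0.3],[0,0,0,0.028,-0.001,0.009,0.3],[0,0.131,0,0,0,0,0.3],[0,0.131,0,0,0,0,0.3],[0,0.131,0,0,0,0,0.3],[0,0.131,0,0,0,0,0.3],[0,0,0,0,0,0,0.3],[0,0,0,0,0,0,0.3]]]'

```text
clock: 6.92
eef_pos: [0.5481, -0.1873, 0.1126]
orientation: [[0.788, 0.417, 0.453], [0.361, -0.909, 0.208], [0.498, -0.001, -0.867]]
contact_force: [0.3, -0.2, 0.6]
opening: 0.701
gripper_force: 0.0
```

```bash
python3 tip.py; python3 - <<'E'
from h import *
goto([.5796,-.1720,.0519],24.7,30)
p,d=ctrl.camera("wrist");q,_=ctrl.camera("scene")
cv2.imwrite("pics/w2.png",np.hstack([cv2.resize(p[:,:,::-1],(400,300)),cv2.resize(q[150:300,110:310,::-1],(400,300))]))
E
```

```text
opening 0.700737205102877 [ 0.5481 -0.1873  0.1126]
y -60 817 tip z [-87.3 -77.4 -75.7] x [-7.4 13.9]
y -54 1657 tip z [-86.5 -76.1 -73. ] x [-9.3 12.7]
y -48 1177 tip z [-84.  -49.5 -37.2] x [-5.5  8.2]
y -42 972 tip z [-78.  -40.7 -35.5] x [ 0.5 13.8]
y -36 1681 tip z [-68.2 -37.7 -30.6] x [-4.3 12.8]
y -30 879 tip z [-56.7 -33.6 -31. ] x [-8.7 12.5]
y 24 920 tip z [-56.5 -33.7 -31.3] x [-9.1 12.5]
y 30 1644 tip z [-68.4 -37.4 -30.7] x [-1.8 12.8]
y 36 971 tip z [-77.9 -40.8 -35.8] x [ 0.2 13.6]
y 42 1166 tip z [-84.  -49.3 -38.5] x [-5.4  8.2]
y 48 1661 tip z [-86.4 -75.8 -73.2] x [-9.4 12.7]
y 54 830 tip z [-87.4 -77.7 -75.7] x [-7.7 13.9]
raised end: x [ 5.09874545 54.97148799] y [ 3.3 48.2]
top fit slope/intercept [ 0.583 71.377]
[-1.0000e-03  2.5821e+01]
[(10, array([ 4.1, 47.9])), (20, array([ 3.7, 47.5])), (30, array([ 4. , 47.8])), (40, array([ 3.8, 47.8]))]
t 6.975 p [ 0.5489 -0.1862  0.1129] F [ 0.3  0.4 -0.5] op 0.7002096777227927 0.0
shift in present tool axes [-0.0011 -0.      0.0698] in target axes [-0.0012 -0.0001  0.0698] rotvec [-0.0006  0.0018  0.0009]
```

View pics/w2.png

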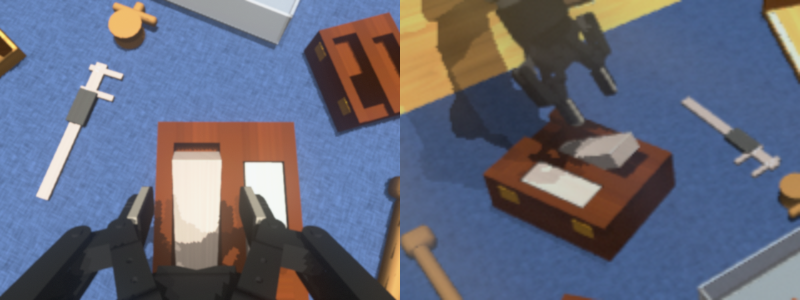

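The picture shows the bar's raised end at (197,155) in the wrist half, with the pads at (140,215) and (252,215) evenly straddling it. I descend along the tool axis.

Call:
jog_arm --targets '[[[0,0,0,-0.001,0,0.02,0.3],[0,0,0,0,0,0.02,0.3],[0,0,0,0,0,0.012,0.3],[0,0,0,0,0,0.008,0.3],[0,0,0,0,0,0.006,0.3],[0,0,0,0,0,0.004,0.3],[0,0,0,0,0,0,0.3]]]'

```text
clock: 7.95
eef_pos: [0.5789, -0.1726, 0.0513]
orientation: [[0.788, 0.418, 0.453], [0.362, -0.909, 0.209], [0.499, -0.0, -0.867]]
contact_force: [0.2, 0.2, 0.4]
opening: 0.701
gripper_force: 0.0
```

```bash
python3 - <<'E'
from h import *
q,_=ctrl.camera("scene");p,_=ctrl.camera("wrist")
cv2.imwrite("pics/w3.png",np.hstack([cv2.resize(p[100:,80:480,::-1],(400,320)),cv2.resize(q[180:260,140:240,::-1],(400,320),interpolation=cv2.INTER_CUBIC)]))
goto([.5796,-.1720,.0519],24.7,30)
E
```

```text
t 8.05 p [ 0.5789 -0.1729  0.0516] F [-0.4 -0.2 -0.7] op 0.7033266448187752 0.0
shift in present tool axes [ 0.001  -0.0005  0.0002] in target axes [ 0.001  -0.0005  0.0002] rotvec [ 0.0002  0.0014 -0.0004]
```

View pics/w3.png

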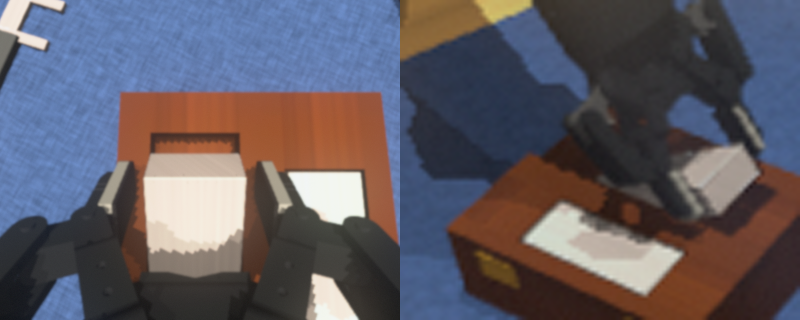

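The bar's end sits between the pads (wrist half: pads at (118,190) and (272,190), bar 145–245). The tips are near the bar's underside and clear of the case, so I close the gripper.

Call:
jog_arm --targets '[[[0,0,0,0,0,0,1],[0,0,0,0,0,0,1],[0,0,0,0,0,0,1],[0,0,0,0,0,0,1],[0,0,0,0,0,0,1]]]'

```text
clock: 8.68
eef_pos: [0.5789, -0.1728, 0.0514]
orientation: [[0.788, 0.418, 0.453], [0.362, -0.909, 0.208], [0.499, 0.0, -0.867]]
contact_force: [-3.1, -2.1, 2.6]
opening: 0.524
gripper_force: 63.9
```

Call:
jog_arm --targets '[[[0,0,0,0.005,0,-0.0087,1],[0,0,0,0.005,0,-0.0087,1],[0,0,0,0.01,0,-0.0173,1],[0,0,0,0.01,0,-0.0173,1],[0,0,0,0.01,0,-0.0173,1],[0,0,0,0.01,0,-0.0173,1],[0,0,0,0.01,0,-0.0173,1],[0,0,0,0,0,0,1]]]'

```text
clock: 9.68
eef_pos: [0.5799, -0.1725, 0.1732]
orientation: [[0.786, 0.418, 0.455], [0.364, -0.908, 0.207], [0.5, 0.003, -0.866]]
contact_force: [0.6, -0.2, -4.8]
opening: 0.523
gripper_force: 63.0
```

```bash
cat > held.py <<'E'
from h import *
s=ctrl.get_state();P=ctrl.camera_params("wrist");p,d=ctrl.camera("wrist")
v,u=np.mgrid[0:420,0:560];W=world(P,d,np.c_[u.ravel(),v.ravel()])
T=(W-s["eef_pos"])@s["orientation"]*1000
k=(d.ravel()>0)&(abs(T[:,1])<16)&(T[:,2]>-75)&(T[:,2]<60)&(T[:,0]<40)
A=T[k];print("n",k.sum(),"grip",s["opening"],s["gripper_force"],s["contact_force"].round(1))
for x in range(-60,36,6):
    q=abs(A[:,0]-x)<2
    if q.sum()>5: print(x,q.sum(),np.percentile(A[q,2],[5,50,95]).round(1))
E
python3 held.py;python3 - <<'E'
from h import *
q,_=ctrl.camera("scene");p,_=ctrl.camera("wrist")
cv2.imwrite("pics/w4.png",np.hstack([cv2.resize(p[:,:,::-1],(400,300)),cv2.resize(q[120:270,110:310,::-1],(400,300),interpolation=cv2.INTER_CUBIC)]))
goto([.5796,-.1720,.0519],24.7,0)
E
```

```text
n 8156 grip 0.5228219917598302 63.03895354270935 [ 0.6 -0.2 -4.8]
-48 104 [-46.4 -45.7 -44.9]
-42 414 [-46.8 -46.  -45.1]
-36 406 [-46.8 -46.  -45.2]
-30 417 [-46.9 -46.  -45.2]
-24 444 [-47.  -46.1 -45.3]
-18 470 [-47.1 -46.2 -45.4]
-12 487 [-47.2 -46.3 -45.5]
-6 506 [-47.2 -46.4 -45.6]
0 516 [-47.2 -46.4 -45.6]
6 565 [-47.4 -46.5 -45.6]
12 77 [-45.6 -34.7 -25.6]
t 9.825 p [ 0.5784 -0.172   0.1705] F [-1.  -0.5 -4. ] op 0.52241353237849 63.040266036987305
shift in present tool axes [-0.0581  0.0006  0.1034] in target axes [0.0011 0.0004 0.1186] rotvec [-1.300e-03 -5.212e-01  1.000e-04]
```

View pics/w4.png

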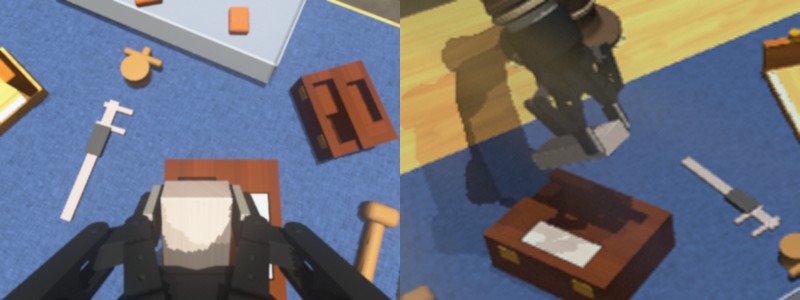

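The bar is held firmly, parallel to the tool x within 0.6°. Its top is at tool z of -46 mm and its end at tool x of about +11, so its centre is at tool x of -59. The case has only the short bar left. I level the bar and yaw it to the board.

Call:
jog_arm --targets '[[[0,-0.13,0,0,0,0,1],[0,-0.13,0,0,0,0,1],[0,-0.13,0,0,0,0,1],[0,-0.131,0,0,0,0,1],[0,0,0.11,0,0,0,1],[0,0,0.11,0,0,0,1],[0,0,0.11,0,0,0,1],[0,0,0.11,0,0,0,1],[0,0,0.11,0,0,0,1],[0,0,0.11,0,0,0,1],[0,0,0.11,0,0,0,1],[0,0,0,0,0,0,1]]]'

```text
clock: 11.32
eef_pos: [0.5788, -0.172, 0.17]
orientation: [[0.944, -0.331, -0.001], [-0.331, -0.944, 0.001], [-0.001, -0.001, -1.0]]
contact_force: [-0.4, -0.3, -5.1]
opening: 0.525
gripper_force: 63.1
```

```bash
python3 -c "
from h import *
goto([.5486,.2028,.10],-19.5)"
```

```text
t 11.325 p [ 0.5788 -0.172   0.17  ] F [-0.4 -0.3 -5.1] op 0.5250839850298888 63.107285499572754
shift in present tool axes [-0.1526 -0.3435  0.0706] in target axes [-0.1536 -0.3432  0.07  ] rotvec [-0.0011  0.0011  0.0027]
```

Call:
jog_arm --targets '[[[0,0,0.003,-0.011,-0.0245,0,1],[0,0,0,-0.017,-0.0381,0,1],[0,0,0,-0.0171,-0.0381,0,1],[0,0,0,-0.0171,-0.0381,0,1],[0,0,0,-0.0171,-0.0381,0,1],[0,0,0,-0.0171,-0.0381,0,1],[0,0,0,-0.0171,-0.0381,0,1],[0,0,0,-0.0171,-0.0381,0,1],[0,0,0,-0.0171,-0.0381,0,1],[0,0,0,-0.006,-0.014,0.02,1],[0,0,0,0,0,0.025,1],[0,0,0,0,0,0.02,1]]]'

```text
clock: 12.82
eef_pos: [0.5487, 0.2016, 0.1042]
orientation: [[0.943, -0.333, -0.001], [-0.333, -0.943, -0.001], [-0.001, 0.001, -1.0]]
contact_force: [-0.1, -0.1, -3.9]
opening: 0.521
gripper_force: 63.1
```

Call:
jog_arm --targets '[[[0,0,0,0,0,0,1],[0,0,0,0,0,0,1]]]'

```text
clock: 13.08
eef_pos: [0.5497, 0.2022, 0.1067]
orientation: [[0.942, -0.335, 0.001], [-0.335, -0.942, 0.001], [0.001, -0.001, -1.0]]
contact_force: [0.7, -0.4, -3.3]
opening: 0.52
gripper_force: 63.1
```

```bash
python3 held.py; python3 - <<'E'
from h import *
s=ctrl.get_state();p,d=ctrl.camera("top");P=ctrl.camera_params("top")
v,u=np.mgrid[0:420,0:560];W=world(P,d,np.c_[u.ravel(),v.ravel()]).reshape(420,560,3)
up=((W[...,2]>.045)&(W[...,2]<.1)).astype(np.uint8)*255
k=np.zeros_like(up);k[195:320,155:245]=up[195:320,155:245]
for c in cv2.findContours(k,cv2.RETR_EXTERNAL,cv2.CHAIN_APPROX_NONE)[0]:
    if cv2.contourArea(c)>30: print(rect(ray(P,c[:,0],.07)[:,:2]))
goto([.5486,.2028,.004],-19.5)
p,_=ctrl.camera("wrist");q,_=ctrl.camera("scene")
cv2.imwrite("pics/w5.png",np.hstack([cv2.resize(p[:,:,::-1],(400,300)),cv2.resize(q[80:230,230:430,::-1],(400,300),interpolation=cv2.INTER_CUBIC)]))
E
```

```text
n 8206 grip 0.52024409094602 63.07960867881775 [ 0.7 -0.4 -3.3]
-48 92 [-46.5 -45.9 -45.2]
-42 392 [-46.7 -46.  -45.3]
-36 412 [-46.9 -46.1 -45.4]
-30 423 [-47.1 -46.2 -45.4]
-24 442 [-47.2 -46.4 -45.5]
-18 469 [-47.3 -46.4 -45.5]
-12 487 [-47.4 -46.5 -45.7]
-6 497 [-47.4 -46.6 -45.7]
0 525 [-47.5 -46.6 -45.7]
6 540 [-47.6 -46.8 -45.8]
12 242 [-45.1 -33.2 -25.3]
(array([371.2, 283.7]), 79.6, 20.9, 70.5)
(array([616.8, 167.9]), 93.2, 21.8, 70.6)
t 13.175 p [0.5501 0.2025 0.1074] F [ 0.5 -0.4 -5. ] op 0.522386067457493 63.07953357696533
shift in present tool axes [-0.0017  0.0004  0.1034] in target axes [-0.0015  0.0002  0.1034] rotvec [-0.0019 -0.0017 -0.0015]
```

View pics/w5.png

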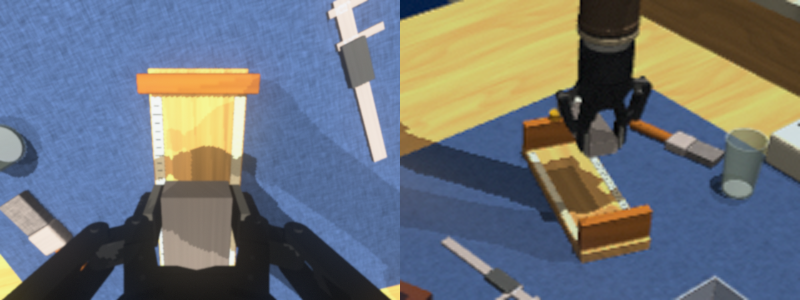

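The wrist half shows the bar centred over the bed at (195,225), aligned with the upright at (198,83). The bar's near end sags about 0.9°, so I trim the pitch and descend.

Call:
jog_arm --targets '[[[0,-0.015,0,-0.0015,0,0.02,1],[0,0,0,0,0,0.025,1],[0,0,0,0,0,0.02,1],[0,0,0,0,0,0.015,1],[0,0,0,0,0,0.008,1],[0,0,0,0,0,0.006,1],[0,0,0,0,0,0.003,1],[0,0,0,0,0,0,1],[0,0,0,0,0,0,1]]]'

```text
clock: 14.4
eef_pos: [0.5473, 0.2036, 0.0101]
orientation: [[0.942, -0.335, -0.012], [-0.335, -0.942, 0.006], [-0.014, -0.002, -1.0]]
contact_force: [-0.6, 1.3, -4.5]
opening: 0.525
gripper_force: 63.1
```

Call:
jog_arm --targets '[[[0,0,0,0,0,0.003,1],[0,0,0,0,0,0.003,1],[0,0,0,0,0,0.002,1],[0,0,0,0,0,0,1]]]'

```text
clock: 14.9
eef_pos: [0.5467, 0.2034, 0.0013]
orientation: [[0.942, -0.335, -0.014], [-0.335, -0.942, 0.006], [-0.015, -0.001, -1.0]]
contact_force: [0.6, 0.6, -4.4]
opening: 0.527
gripper_force: 63.1
```

Call:
jog_arm --targets '[[[0,0,0,0,0,0.0015,1],[0,0,0,0,0,0.001,1],[0,0,0,0,0,0,1]]]'

```text
clock: 15.28
eef_pos: [0.5468, 0.2035, -0.001]
orientation: [[0.942, -0.335, -0.013], [-0.335, -0.942, 0.006], [-0.015, -0.001, -1.0]]
contact_force: [0.3, -0.4, -4.4]
opening: 0.522
gripper_force: 63.1
```

Call:
jog_arm --targets '[[[0,0,0,0,0,0.001,1],[0,0,0,0,0,0.001,1],[0,0,0,0,0,0,1]]]'

```text
clock: 15.65
eef_pos: [0.5468, 0.2035, -0.0029]
orientation: [[0.942, -0.335, -0.013], [-0.335, -0.942, 0.006], [-0.014, -0.001, -1.0]]
contact_force: [0.2, 0.4, -5.0]
opening: 0.526
gripper_force: 63.2
```

Call:
jog_arm --targets '[[[0,0,0,0,0,0.001,1],[0,0,0,0,0,0.001,1],[0,0,0,0,0,0,1]]]'

```text
clock: 16.02
eef_pos: [0.5469, 0.2036, -0.003]
orientation: [[0.942, -0.335, -0.013], [-0.335, -0.942, 0.006], [-0.014, -0.001, -1.0]]
contact_force: [-6.0, -2.1, 14.9]
opening: 0.525
gripper_force: 65.5
```

```bash
python3 - <<'E'
from h import *
s=ctrl.get_state();P=ctrl.camera_params("wrist");p,d=ctrl.camera("wrist")
v,u=np.mgrid[0:420,0:560];W=world(P,d,np.c_[u.ravel(),v.ravel()])[d.ravel()>0]
ex=np.array([.9426,-.3338]);ey=np.array([.3338,.9426]);o=np.array([.493,.2225])
C=np.c_[(W[:,:2]-o)@ex,(W[:,:2]-o)@ey,W[:,2]]*1000
print(s["contact_force"],s["eef_pos"])
for x in range(-70,150,10):
    k=(abs(C[:,1])<15)&(abs(C[:,0]-x)<2)&(C[:,2]<80)
    if k.sum()>5: print(x,k.sum(),np.percentile(C[k,2],[5,50,95]).round(1))
E
```

```text
[-5.97402628 -2.09015676 14.90224759] [ 0.54689747  0.20356518 -0.00303733]
10 105 [42.9 43.6 44.4]
20 381 [43.  43.7 44.6]
30 412 [42.8 43.7 44.6]
40 444 [42.9 43.8 44.6]
50 481 [42.9 43.8 44.6]
60 497 [42.9 43.7 44.6]
70 427 [18.8 19.8 21.1]
80 419 [18.8 19.7 20.7]
90 460 [18.8 19.7 20.7]
100 504 [18.8 19.7 20.8]
110 535 [18.7 19.8 20.8]
130 1367 [68.7 69.7 70.7]
140 1539 [68.6 69.7 70.7]
```

The bar is on the bed: its top is level at 43.7 over the bed at 19.7, and the force reversed to +15 N. I ease off and release.

Call:
jog_arm --targets '[[[0,0,0,0,0,-0.0015,1],[0,0,0,0,0,0,1],[0,0,0,0,0,0,0.3],[0,0,0,0,0,0,0.3],[0,0,0,0,0,0,0.3],[0,0,0,0,0,0,0.3]]]'

```text
clock: 16.82
eef_pos: [0.5468, 0.2036, -0.0035]
orientation: [[0.942, -0.335, -0.013], [-0.335, -0.942, 0.006], [-0.014, -0.001, -1.0]]
contact_force: [-0.2, 0.1, 1.0]
opening: 0.697
gripper_force: 0.0
```

Call:
jog_arm --targets '[[[0,0,0,0,0,-0.01,0.3],[0,0,0,0,0,-0.02,0.3],[0,0,0,0,0,-0.04,0.3],[0,0,0,0,0,-0.04,0.3],[0,0,0,-0.05,0,-0.03,0.3],[0,0,0,-0.05,0,-0.02,0.3],[0,0,0,-0.05,0,0,0.3],[0,0,0,0,0,0,0.3]]]'

```text
clock: 17.82
eef_pos: [0.4046, 0.2546, 0.1601]
orientation: [[0.944, -0.331, -0.012], [-0.33, -0.944, 0.007], [-0.014, -0.002, -1.0]]
contact_force: [0.2, 0.0, 1.1]
opening: 0.702
gripper_force: 0.0
```

```bash
python3 - <<'E'
from h import *
p,d=ctrl.camera("wrist");q,_=ctrl.camera("scene")
cv2.imwrite("pics/w6.png",np.hstack([cv2.resize(p[:,:,::-1],(400,300)),cv2.resize(q[:,:,::-1],(400,300),interpolation=cv2.INTER_AREA)]))
P=ctrl.camera_params("wrist");v,u=np.mgrid[0:420,0:560];W=world(P,d,np.c_[u.ravel(),v.ravel()])[d.ravel()>0]
ex=np.array([.9426,-.3338]);ey=np.array([.3338,.9426]);o=np.array([.493,.2225])
C=np.c_[(W[:,:2]-o)@ex,(W[:,:2]-o)@ey,W[:,2]]*1000
k=(abs(C[:,2]-44)<4)&(abs(C[:,1])<50)&(abs(C[:,0])<120)
print(rect(C[k,:2]/1000),np.percentile(C[k],[1,99],axis=0).round(1));print(ctrl.get_state()["clock"],ctrl.get_state()["contact_force"])
E
```

```text
(array([-1.1,  0.2]), 135.4, 46.1, -0.6) [[-67.2 -22.3  41.6]
 [ 65.2  22.7  45.2]]
17.925 [-0.10309257 -0.6386492  -0.15066998]
```

View pics/w6.png

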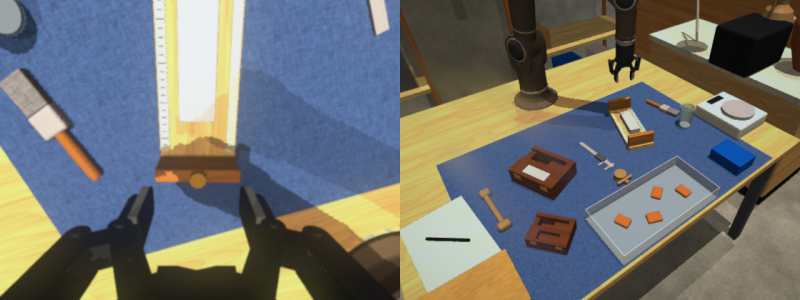

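The bar lies flat and lengthwise on the bed at (197,60), between the uprights. It is about 1 mm off the middle and 0.6° off the board's axis. The short bar and the bystanders have not moved, and the arm is clear.

```bash
python3 -c "
from station import ctrl
print(ctrl.sign_off())"
```

```text
the job is handed in; nothing more can be done
None
```

The job is handed in: the long gauge bar was tipped, lifted out and set down flat and lengthwise about 1 mm from the middle of the board's bed, at about 18 s on the clock; the short bar and the bystanders look unmoved in the last picture.

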